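Wedge the rocking test box

TASK

The grey bench test box rocks because the levelling foot at its near left corner, where the wooden wedge lies, is wound in too short. With the fingertips only, push the wedge thin end first under that foot, just until the box no longer rocks and still stands level; then press down firmly on the top of that corner to feel that it stands firm, and let go, leaving the wedge in place. Do not lift the wedge or the box, do not shove the box along the table, and leave the parts lying around alone.

Things in the scene. Friction and masses are not known exactly. Their poses are not given: they have to be found in the camera images.
- test_box: grey sheet-steel bench test box, loose, about 3 kg, 170 (x) x 220 (y) mm, underside 26 mm and flat lid 100 mm above the table. Origin: on the table under its middle; -x is its front (to the robot), +y its left. Four feet with pads 24 mm across at x = +-65, y = +-90 mm. Glands stand 20 mm out of the front at y = 30 and 62, z = 58. Red stop button (62 mm high) and key switch on the lid's far half.
- foot_pad (a point): centre of the flat underside of the short foot's black pad (24 mm across, 13 mm high), at x = -65, y = +90 of the box. The box rests level on its other three feet and holds this point 5 to 9 mm above the table, different every time; the foot itself does not give.
- corner_top (a point): the place to press: on the lid straight above the short foot, 23 mm in from the lid's front and left edges, 100 mm above the table when the box is level. Unwedged, about 2 to 6 N press it down by nearly the missing 5 to 9 mm; let go, the box comes back level. Wedged, it gives under 2 mm. The fingers count as holding the box while they press on it.
- wedge: light-wood taper wedge, 110 (x) x 40 (y) mm, 0.08 kg. Origin: middle of its flat underside. Thin end at +x 2 mm high, heel at -x 20 mm, straight slope between; centre of mass 15 mm heelward of the middle. It lies askew, thin end towards the short foot. Pushing it takes under 1 N; once the slope bears on the pad the push rises steeply; from about 15 N on it shoves the box or raises the corner.
- wedge_slope (a point): middle of the wedge's sloping face, 11 mm above its underside; its x runs down the slope to the thin end, its z is square to the slope. When the slope touches the front of the level pad, foot_pad lies 1.9 mm off this face along z.
- screwdriver: loose screwdriver, 215 mm, red handle; a bystander
- contactor: loose contactor, black, 58x50x70 mm; a bystander
- connector: loose black connector with orange end, 52x36x26 mm; a bystander
- fuse_carrier: loose fuse carrier, 36x85x27 mm, coloured fuses; a bystander
- terminal_bracket: loose sheet-metal bracket with terminals, 55x100x44 mm; a bystander
Mind the look-alikes: they are no part of the job. Of the things shaped like the wedge, the wood one is meant.

How it is judged:
On the way, in this order (a step that is already met when the one before it is completed fails the run):
1. the wedge stands snugly under the short foot and the box is still level (z of foot_pad in the frame of wedge_slope between -0.001 and 0.0036 m and y of foot_pad in the frame of wedge_slope between -0.017 and 0.017 m and x of foot_pad in the frame of wedge_slope between -0.03 and 0.055 m and height (world z) of corner_top between 0.0982 and 0.103 m), for 0.2 s.
2. the lid is pressed down firmly over the wedged foot and the corner does not give (contact force between the fingers and test_box above 4 N and horizontal distance between the grasp point and corner_top below 0.04 m and height (world z) of the grasp point above 0.1 m and height (world z) of corner_top between 0.0978 and 0.103 m), for 0.2 s.
At the end, for the whole second after the job is handed in: The wedge lies flat, its slope under the short pad (pad centre within 17 mm of the wedge's middle line) and under 1.6 mm from bearing; the box stands level, that corner not sunk and raised at most 3 mm, within 15 mm of where it stood; all at rest (all of step 1 and angle between test_box's own z axis and vertical below 0.03 rad and distance of test_box from where it was at the start of the episode below 0.015 m and height (world z) of wedge below 0.004 m and angle between wedge's own z axis and vertical below 0.06 rad and linear speed of each of test_box, wedge below 0.01 m/s); the robot touches nothing.
It fails at once if the wedge is lifted off the table or tipped (height (world z) of wedge above 0.012 m or angle between wedge's own z axis and vertical above 0.3 rad).
It fails at once if the box is lifted or tipped (height (world z) of test_box above 0.02 m or angle between test_box's own z axis and vertical above 0.15 rad).
It fails at once if the box is shoved along the table by more than 15 mm (distance of test_box from where it was at the start of the episode above 0.015 m).
It fails at once if one of the parts lying around is moved by more than 30 mm (distance of any of screwdriver, contactor, connector, fuse_carrier, terminal_bracket from where it was at the start of the episode above 0.03 m).
It also fails if it takes over 72 s, if anything falls off the work surface, if the arm or the gripper's body presses on something with over 40 N, if the wrist force passes 120 N, or if a joint passes its speed limit or range.

ROBOT

A 7-joint arm with a two-finger parallel gripper is mounted at the origin on a cart in front of the work surface, level with it; the furniture and walls round the work are solid. World frame = base frame: x ahead of the robot, y to its left, z up, the work surface at z = 0. Lengths are in m, angles in rad, forces in N, time in s.
With the tool pointing down it reaches from about 0.425 to 0.925 m from the base axis. Payload 6.8 kg.
Tool frame: the origin (TCP) lies midway between the tips of the shut fingers; the grasp point (between the pads) lies 19 mm behind it; z points along the fingers, y is the line along which they close (so a half turn about z gives the same grasp; the last joint's range is limited). The gripper opens to 85 mm and grips with 20 to 120 N. Pads are 22 mm wide; open, the fingers measure 114 mm over their backs; the gripper's body (76 mm by 85 mm) begins 54 mm behind the grasp point. The pads swing forward as they close: fully open they stand 13 mm farther back than shut.
Start: joints at [-1.301, 0.477, 0.022, 1.555, -0.011, 1.109, -0.083], TCP at [0.249, 0.627, 0.231] pointing down, gripper open.
Joint ranges: [-2.96, 2.96], [-0.34, 2.1], [-1.41, 1.46], [0.24, 2.44], [-1.37, 4.51], [0.17, 1.92], [-2.96, 2.96]. Speed limits (rad/s): [2.39, 2.39, 3.14, 3.14, 3.14, 3.14, 3.14].

INTERFACE

Orientations are given as a rotation vector (axis times angle).
In Python, from bench import r gives the robot as it stands.
- The arm moves only by the tool servo_tool, never from a script. Its arguments are lists of equal length, an entry for each row: "turn": the turn, a rotation vector about the world's x, y, z in units of 5 degrees (1.0 is 5 degrees), a list of three; "slide": the shift along the world's x, y, z in units of 30 mm (1.0 is 30 mm), a list of three; "hand": the opening, from 0 (shut) to 1 (fully open). In form: {"turn": [[rx, ry, rz], ...], "slide": [[dx, dy, dz], ...], "hand": [hand, ...]}. A call has 1 to 8 rows; each row is the pose to reach, as a shift and turn from the pose commanded when the call began; what a row does not reach only later rows make up. A row lasts 1/8 s, in which the tool goes at most 62.5 mm and 10.7 degrees, less where a joint would pass 70% of its speed; a pose out of reach is approached as far as the arm can. A call with a gripper value outside its range is refused whole. The fingers move at their own pace and stop on an object; "squeeze" is the grip in N (left out, the last holds). Time passes only in rows, so rows that repeat a pose let the fingers close. It gives the time, the measured TCP pose, the force, the opening and the grip force at its end, in the units of the state.
- r.get_obs(): the state, without advancing time (a new reading comes with each control period).
- r.grab_frame(name): name is "side" or "top"; returns (picture, depth): 480x640x3 uint8, red, green, blue; 480x640 float32, m along the optical axis (not along the pixel's ray), 0 where there is no reading.
- r.get_calibration(name): a dict with "fovy" (degrees; the focal length in pixels is half the picture's height over the tangent of half this angle, whatever the lens; pixels are square), "cx", "cy" (the principal point, pixels), "k1" (the pictures are not rectified: a ray, as slopes to the right and down, at radius r is drawn at 1 + k1 r^2 times it, then the intrinsics apply), "R" (3x3) and "t" (3): a world point X has camera coordinates R X + t. Camera axes: x right, y down, z forward; pixel columns grow to the right and rows downward; lengths in m; the calibration is good to about 2 mm. A picture is of the moment at which its call begins. get_calibration takes no time and is no camera call.
- r.hand_in(): hands the job in; it is judged then, once.
The state is a dict: "clock": time; "joints": joint angles; "qvel": joint speeds; "tau": joint torques, N m; "tcp_pos": TCP position; "orientation": TCP orientation; "contact_force": force on the tool from outside, world axes, zero at the start; "moment": the same for the moment, N m; "grip_width": finger opening in m; "gripper_force": force on a finger pad.
Only numpy, scipy, OpenCV 4.12 (cv2) and the standard library are available. Lean on these libraries where they do the work, as an engineer would, in place of code of your own. Each camera call takes 0.05 s, during which the arm holds its last target. There are 200 camera calls.

## Working session

There is one attempt and no reset: what is moved stays moved. The work goes in short steps, Python scripts to look and compute and a tool call to move; the robot and the scene stay as the last step left them, time stands still between calls to the robot, and variables do not carry over. Pictures are saved under pics/ and viewed, at most 10 in all, crops included, and the job is handed in when it is done.

Besides the shell and the picture viewer there is one more tool, called after "Request:" in YAML: its name, and indented under it one key for each argument. servo_tool: Moves the arm, as the interface text tells. Its arguments: {"type":"object","properties":{"turn":{"type":"array"},"slide":{"type":"array"},"hand":{"type":"array"},"squeeze":{"type":"number"}},"required":["turn","slide","hand"]}

```bash
mkdir -p pics; ls; cat > h.py <<'E'
import numpy as np, cv2
from bench import r
def K(n):
    c=r.get_calibration(n); f=240/np.tan(np.radians(c["fovy"])/2)
    return c,f
def ray(n,u,v):
    c,f=K(n); d=np.array([(u-c["cx"])/f,(v-c["cy"])/f]); s=d.copy()
    for _ in range(20): s=d/(1+c["k1"]*(s@s))
    R=np.array(c["R"]);t=np.array(c["t"])
    return -R.T@t, R.T@np.array([s[0],s[1],1.])
def onz(n,u,v,z):
    o,d=ray(n,u,v); return o+d*(z-o[2])/d[2]
def proj(n,X):
    c,f=K(n); p=np.array(c["R"])@np.array(X)+np.array(c["t"]); s=p[:2]/p[2]
    s=s*(1+c["k1"]*(s@s)); return s*f+[c["cx"],c["cy"]]
def snap(n,name):
    p,d=r.grab_frame(n); cv2.imwrite(f"pics/{name}.png",p[:,:,::-1]); np.save(f"{name}.npy",d); return p,d
E
python3 - <<'E'
from h import *
snap("side","s0");snap("top","t0")
for n in("side","top"):
    c=r.get_calibration(n);print(n,-np.array(c["R"]).T@c["t"],c)
print(r.get_obs())
E
```

```text
pics
side [ 1.05929647 -0.74323327  1.21754019] {'fovy': 45.22077170083545, 'cx': 314.70945241071627, 'cy': 234.22917609528025, 'k1': -0.14464729872703666, 'R': array([[ 0.84823729,  0.5292818 , -0.01882207],
       [ 0.38353405, -0.63839116, -0.66735175],
       [-0.36523298,  0.55885373, -0.74450478]]), 't': array([-0.48223829, -0.06822224,  1.70871319])}
top [0.41450528 0.05650054 1.11966793] {'fovy': 53.79788764124725, 'cx': 322.5356611824271, 'cy': 245.38791292981034, 'k1': 0.017729930700323835, 'R': array([[ 0.0175758 , -0.99937901, -0.03053983],
       [-0.99671217, -0.01509627, -0.07960492],
       [ 0.07909445,  0.03183855, -0.99635856]]), 't': array([0.08337466, 0.50312648, 1.08100677])}
{'clock': 0.1, 'joints': array([-1.30108759,  0.47772322,  0.02231416,  1.55633822, -0.01147505,
        1.10934182, -0.08310363]), 'qvel': array([ 1.68588308e-04, -2.04784179e-03,  7.09652951e-06, -2.11916365e-03,
       -8.78062913e-04,  2.93182296e-04,  1.28759904e-03]), 'tau': array([ 5.29846424e-03, -5.97755384e+01,  1.61427431e+00, -2.81951988e+01,
        1.29506900e-02,  5.11998383e-03, -1.58790118e-05]), 'tcp_pos': array([0.2487984 , 0.62689178, 0.2304246 ]), 'orientation': array([-5.89820526e-01, -3.08553801e+00,  2.62694503e-03]), 'contact_force': array([0.63631003, 0.38844549, 0.00784936]), 'moment': array([-0.04689849, -0.04499101, -0.04391511]), 'gripper_force': 0.0, 'grip_width': 0.08536749817656153}
```

View pics/s0.png

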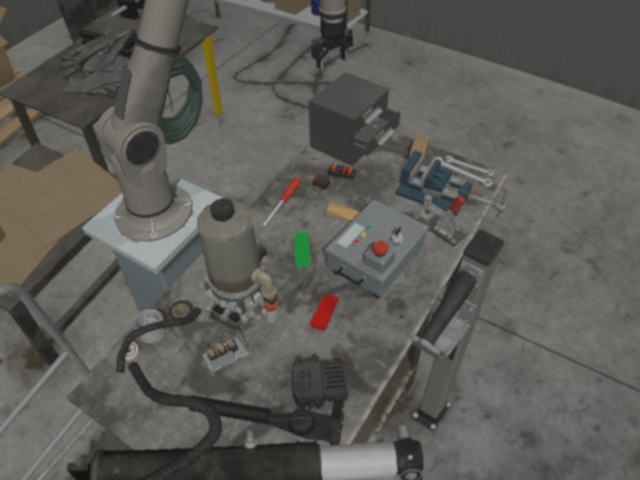

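View pics/t0.png

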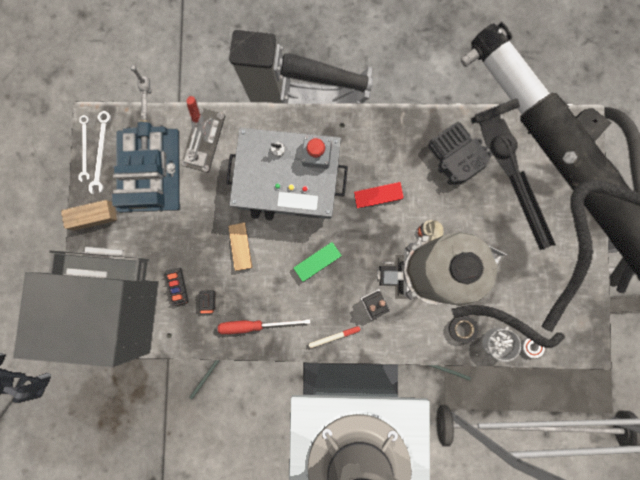

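Top view: wood wedge at (240,247), green look-alike at (317,262), red look-alike at (378,194), and a wood block at (88,215). The wooden one at the box's near-left corner (232,210) fits the description. I'll confirm this in a crop and measure.

```bash
python3 - <<'E'
from h import *
t=cv2.imread("pics/t0.png");s=cv2.imread("pics/s0.png")
a=cv2.resize(t[120:290,200:370],(400,400),interpolation=cv2.INTER_CUBIC)
b=cv2.resize(s[180:310,300:430],(400,400),interpolation=cv2.INTER_CUBIC)
cv2.imwrite("pics/c0.png",np.hstack([a,b]))
d=np.load("t0.npy")
def pt(u,v):
    o,dr=ray("top",u,v); return o+dr*d[int(v),int(u)]
hsv=cv2.cvtColor(t,cv2.COLOR_BGR2HSV)
m=cv2.inRange(hsv,(10,70,100),(25,255,255)); m[:, :215]=0;m[:,265:]=0;m[:215]=0;m[290:]=0
cs=max(cv2.findContours(m,0,1)[0],key=cv2.contourArea);print(cv2.contourArea(cs))
q=cv2.boxPoints(cv2.minAreaRect(cs))
for p in q: print(p,onz("top",*p,0.0)[:2],onz("top",*p,0.02)[:2])
# points
vs,us=np.nonzero(m); P=np.array([pt(u,v) for u,v in zip(us,vs)]); print(P.mean(0),len(P)); 
A=np.c_[P[:,:2],np.ones(len(P))]; c=np.linalg.lstsq(A,P[:,2],rcond=None)[0]; print("slope",c[:2],np.hypot(*c[:2]),np.degrees(np.arctan2(-c[1],-c[0])),"table z",pt(265,260)[2])
# lid points
H=[]
for v in range(115,230):
  for u in range(215,360):
    X=pt(u,v)
    if abs(X[2]-.1)<.008: H.append(X)
H=np.array(H); print("lid z",np.median(H[:,2]),len(H)); rect=cv2.minAreaRect((H[:,:2]*1000).astype(np.float32)); print(rect,cv2.boxPoints(rect))
E
```

```text
774.5
[226.8439  224.48552] [0.55016565 0.32260605] [0.54774242 0.31785275]
[244.95374 221.69939] [0.55749622 0.27921374] [0.55494205 0.27523554]
[252.07513 267.9884 ] [0.44698741 0.25881447] [0.4464072  0.25520065]
[233.9653  270.77454] [0.43966554 0.30184155] [0.43921612 0.29745916]
[0.49668466 0.28693336 0.01582103] 836
slope [ 0.15334668 -2.60568816] 2.6101965387037462 93.36801451787231 table z -0.0011195646493495914Traceback (most recent call last):
  File "<stdin>", line 21, in <module>
  File "<stdin>", line 8, in pt
  File "h.py", line 7, in ray
    c,f=K(n); d=np.array([(u-c["cx"])/f,(v-c["cy"])/f]); s=d.copy()
        ~^^^
  File "h.py", line 4, in K
    c=r.get_calibration(n); f=240/np.tan(np.radians(c["fovy"])/2)
ValueError: time passes only in moves, steps and waits
```

View pics/c0.png

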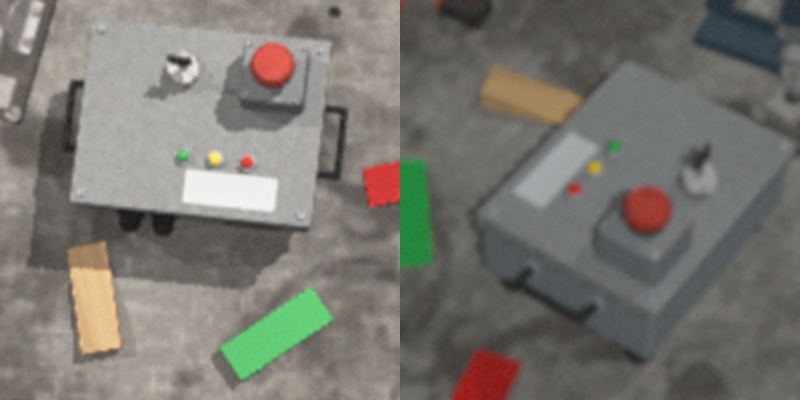

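The crop confirms it: the wooden taper at crop (95,300), its thin end in the shadow pointing at the box's near-left corner. Next I'll measure the lid.

```bash
python3 - <<'E'
import re
s=open("h.py").read()
s=s.replace("def K(n):\n    c=r.get_calibration(n);","import functools\n@functools.lru_cache(None)\ndef K(n):\n    c=r.get_calibration(n);")
open("h.py","w").write(s)
E
python3 - <<'E'
from h import *
d=np.load("t0.npy")
H=[];M=np.zeros((480,640),np.uint8)
for v in range(115,230):
  for u in range(215,360):
    o,dr=ray("top",u,v); X=o+dr*d[v,u]
    if abs(X[2]-.1)<.006: M[v,u]=255
M=cv2.morphologyEx(M,cv2.MORPH_CLOSE,np.ones((15,15)));M=cv2.morphologyEx(M,cv2.MORPH_OPEN,np.ones((25,25)))
cs=max(cv2.findContours(M,0,1)[0],key=cv2.contourArea)
P=np.array([onz("top",*p[0],.1)[:2]*1000 for p in cs],np.float32)
rc=cv2.minAreaRect(P);print(rc);B=cv2.boxPoints(rc);print(B)
# screw/lights check via colour corners in image
t=cv2.imread("pics/t0.png")
print([onz("top",*p,.1)[:2].round(4) for p in [(200+80*.425,120+193*.425),(200+301*.425,120+215*.425),(200+101*.425,120+30*.425),(200+321*.425,120+51*.425)]])
# depth of wedge along axis
a=np.array([.443,.276]);b=np.array([.554,.301])
for f in (.1,.3,.5,.7,.9):
    x=a+(b-a)*f; u,v=proj("top",[*x,.01]).round().astype(int); o,dr=ray("top",u,v); print(f,o[2]+dr[2]*d[v,u])
E
```

```text
((656.682373046875, 174.80148315429688), (225.54327392578125, 176.73397827148438), 84.67776489257812)
[[558.23596   70.712685]
 [734.208     54.319374]
 [755.1288   278.8903  ]
 [579.15674  295.2836  ]]
[array([0.5878, 0.2847]), array([0.5698, 0.0787]), array([0.7429, 0.2698]), array([0.7245, 0.0626])]
0.1 0.021331545823324305
0.3 0.012712887610836221
0.5 0.011557383830108625
0.7 0.00888162720291974
0.9 0.0032033959399047074
```

```bash
python3 - <<'E'
from h import *
d=np.load("t0.npy")
print(proj("top",[.249,.627,.231]))
for u,v in [(60,310),(30,280),(140,290),(30,350),(110,355),(130,270),(70,258),(110,258),(20,385),(150,165),(175,287),(205,302)]:
    o,dr=ray("top",u,v); print(u,v,(o+dr*d[v,u]).round(3))
E
```

```text
[ 30.247801   366.97468505]
60 310 [0.352 0.606 0.184]
30 280 [0.411 0.666 0.189]
140 290 [0.393 0.481 0.104]
30 350 [0.273 0.659 0.185]
110 355 [0.267 0.499 0.187]
130 270 [0.436 0.521 0.068]
70 258 [0.461 0.658 0.07 ]
110 258 [0.46  0.544 0.117]
20 385 [0.233 0.592 0.309]
150 165 [0.672 0.48  0.085]
175 287 [0.399 0.434 0.021]
205 302 [0.366 0.361 0.027]
```

Request:
servo_tool:
  turn:
    - [0,0,0.5]
    - [0,0,1]
    - [0,0,1.5]
    - [0,0,2]
    - [0,0,2.5]
    - [0,0,3]
    - [0,0,3.3]
    - [0,0,3.3]
  slide:
    - [0.8,-0.9,0.8]
    - [1.9,-2.2,0.8]
    - [3.1,-3.5,0.8]
    - [4.3,-4.8,0.8]
    - [5.5,-6.1,0.8]
    - [6.7,-7.4,0.5]
    - [7.9,-8.7,-0.3]
    - [8.4,-9.4,-1.5]
  hand: [0,0,0,0,0,0,0,0]

```text
clock: 1.1
tcp_pos: [0.5041, 0.3424, 0.1864]
orientation: [0.147, 3.135, 0.001]
contact_force: [-0.2, 0.5, -0.3]
grip_width: -0.0001
gripper_force: 0.0
```

Request:
servo_tool:
  turn:
    - [0,0,0]
    - [0,0,0]
    - [0,0,0]
    - [0,0,0]
    - [0,0,0]
  slide:
    - [0,0,-1.8]
    - [0,0,-3.6]
    - [0,0,-5.2]
    - [0,0,-6]
    - [0,0,-6]
  hand: [0,0,0,0,0]

```text
clock: 1.72
tcp_pos: [0.4994, 0.3442, 0.0041]
orientation: [-0.141, -3.135, 0.005]
contact_force: [0.9, 0.7, -0.2]
grip_width: -0.0
gripper_force: 0.0
```

Request:
servo_tool:
  turn:
    - [0,0,0]
    - [0,0,0]
    - [0,0,0]
    - [0,0,0]
    - [0,0,0]
    - [0,0,0]
  slide:
    - [0,-0.3,0]
    - [0,-0.5,0]
    - [0,-0.7,0]
    - [0,-0.85,0]
    - [0,-1,0]
    - [0,-1,0]
  hand: [0,0,0,0,0,0]

```text
clock: 2.48
tcp_pos: [0.5011, 0.3151, 0.0064]
orientation: [0.142, 3.138, -0.0]
contact_force: [-0.2, -0.5, -1.0]
grip_width: -0.0001
gripper_force: 0.0
```

```bash
cat >> h.py <<'E'
def wedge(p):
    hsv=cv2.cvtColor(p,cv2.COLOR_RGB2HSV)
    m=cv2.inRange(hsv,(10,70,50),(25,255,255)); m[:, :205]=0;m[:,275:]=0;m[:205]=0;m[290:]=0
    cs=max(cv2.findContours(m,0,1)[0],key=cv2.contourArea)
    return cs,cv2.minAreaRect(cs)
E
python3 - <<'E'
from h import *
p,d=snap("top","t1")
cs,q=wedge(p);print(cv2.contourArea(cs),q,cv2.boxPoints(q))
cv2.drawContours(p,[cs],-1,(0,0,255),1)
cv2.imwrite("pics/c1.png",cv2.resize(p[180:300,200:320],(600,600),interpolation=cv2.INTER_NEAREST)[:,:,::-1])
print(r.get_obs()["tcp_pos"])
E
```

```text
599.5 ((240.48472595214844, 246.63539123535156), (46.45554733276367, 18.23859214782715), 82.40535736083984) [[228.37555 224.81662]
 [246.45416 222.40613]
 [252.5939  268.45416]
 [234.51529 270.86465]]
[0.50098864 0.31534962 0.0063401 ]
```

View pics/c1.png

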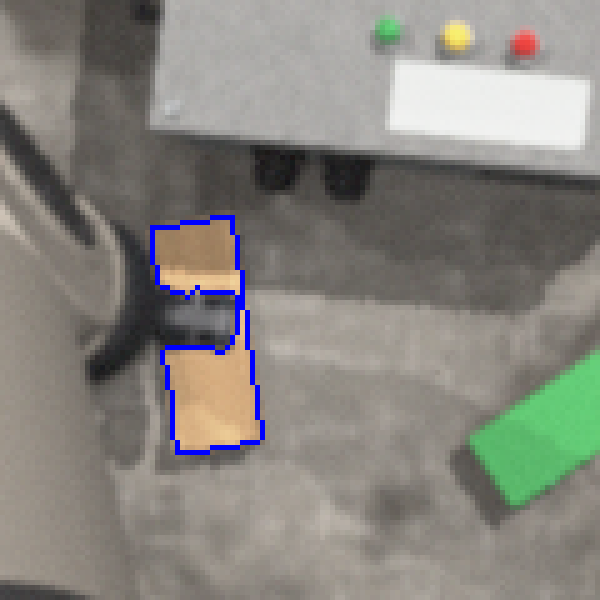

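```bash
python3 - <<'E'
from h import *
d=np.load("t1.npy")
for X in ([.501,.315,.006],[.501,.3,.006],[.501,.33,.006],[.501,.3,.05],[.501,.33,.05]): print(X,proj("top",X))
for u in range(222,252,3):
    o,dr=ray("top",u,244); print(u,(o+dr*d[244,u]).round(3))
E
```

```text
[0.501, 0.315, 0.006] [228.74863312 244.77365753]
[0.501, 0.3, 0.006] [235.02941483 244.86880153]
[0.501, 0.33, 0.006] [222.47143475 244.67857281]
[0.501, 0.3, 0.05] [230.88435009 243.31290594]
[0.501, 0.33, 0.05] [217.81827563 243.11600462]
222 [0.474 0.243 0.363]
225 [0.489 0.282 0.182]
228 [0.491 0.281 0.161]
231 [0.492 0.279 0.14 ]
234 [0.495 0.279 0.113]
237 [0.495 0.273 0.11 ]
240 [0.495 0.267 0.106]
243 [0.496 0.262 0.101]
246 [0.496 0.256 0.098]
249 [0.504 0.267 0.007]
```

Request:
servo_tool:
  turn:
    - [0,0,0]
    - [0,0,0]
    - [0,0,0]
    - [0,0,0]
    - [0,0,0]
  slide:
    - [0,-0.1,0]
    - [0,-0.2,0]
    - [0,-0.3,0]
    - [0,-0.43,0]
    - [0,-0.43,0]
  hand: [0,0,0,0,0]

```text
clock: 3.15
tcp_pos: [0.501, 0.3019, 0.0063]
orientation: [-0.142, -3.138, 0.001]
contact_force: [-0.4, 0.4, -0.3]
grip_width: -0.0001
gripper_force: 0.0
```

```bash
cat >> h.py <<'E'
foot=np.array([.6004,.2704])
def wpose(q):
    B=cv2.boxPoints(q); B=B[np.argsort(B[:,1])]
    thin=np.mean([onz("top",*p,.002)[:2] for p in B[:2]],0); heel=np.mean([onz("top",*p,.02)[:2] for p in B[2:]],0)
    e=thin-heel; L=np.hypot(*e); e/=L; n=np.array([-e[1],e[0]])
    f=foot-(thin+heel)/2
    print("thin",thin,"heel",heel,"L",L,"deg",np.degrees(np.arctan2(e[1],e[0])),"foot in wedge",f@e,f@n)
E
python3 - <<'E'
from h import *
p,d=snap("top","t2")
cs,q=wedge(p);print(q[1]);wpose(q)
E
```

```text
(17.0, 30.0)
thin [0.51093833 0.27610109] heel [0.43913621 0.27040374] L 0.07202779947485732 deg 4.536798116208999 foot in wedge 0.1247443083677478 -0.012759588518998898
```

Request:
servo_tool:
  turn:
    - [0,0,0]
    - [0,0,0]
    - [0,0,0]
    - [0,0,0]
    - [0,0,0]
    - [0,0,0]
    - [0,0,0]
    - [0,0,0]
  slide:
    - [0,-0.1,0]
    - [0,-0.17,0]
    - [0,-0.17,0]
    - [0,0.6,0]
    - [0,0.6,1]
    - [-1.5,0.6,2]
    - [-3,0.6,2]
    - [-4,0.6,2]
  hand: [0,0,0,0.12,0.12,0.12,0.12,0.12]

```text
clock: 4.2
tcp_pos: [0.3787, 0.3228, 0.0669]
orientation: [-0.137, -3.138, -0.002]
contact_force: [-0.2, -0.9, 0.3]
grip_width: 0.0106
gripper_force: 0.0
```

```bash
python3 - <<'E'
from h import *
p,d=snap("top","t3")
cs,q=wedge(p);print(q[1],cv2.contourArea(cs));wpose(q);print(r.get_obs()["tcp_pos"])
cv2.drawContours(p,[cs],-1,(0,0,255),1)
cv2.imwrite("pics/c3.png",cv2.resize(p[180:300,200:320],(600,600),interpolation=cv2.INTER_NEAREST)[:,:,::-1])
E
```

```text
(17.939573287963867, 46.69501876831055) 763.0
thin [0.55022881 0.27100004] heel [0.43844119 0.26898888] L 0.11180571474948935 deg 1.0306923474287353 foot in wedge 0.1060551332196114 -0.0015024233536131005
[0.37466711 0.32243228 0.06624475]
```

View pics/c3.png

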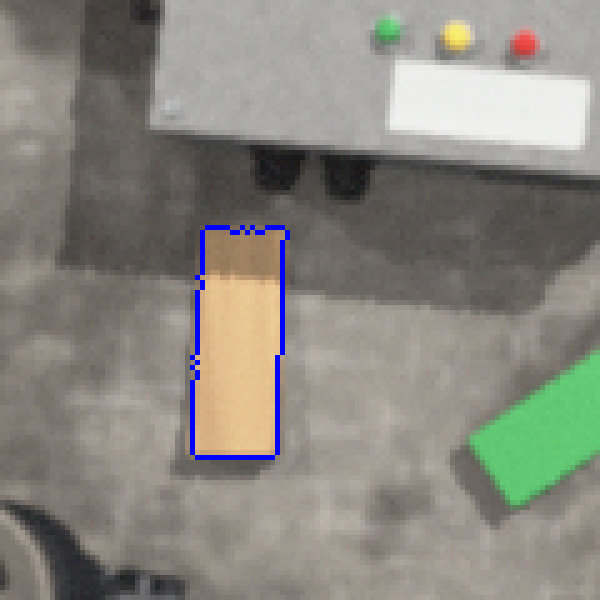

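Request:
servo_tool:
  turn:
    - [0,0,0.6]
    - [0,0,1.25]
    - [0,0,1.25]
    - [0,0,1.25]
    - [0,0,1.25]
  slide:
    - [0.4,-0.9,0]
    - [0.6,-1.7,0]
    - [0.6,-1.7,-1.2]
    - [0.6,-1.7,-2]
    - [0.6,-1.7,-2]
  hand: [0.12,0.12,0.12,0.12,0.12]

```text
clock: 4.88
tcp_pos: [0.398, 0.2703, 0.0051]
orientation: [0.032, -3.139, 0.002]
contact_force: [-0.6, -0.7, -0.2]
grip_width: 0.0104
gripper_force: 0.0
```

Request:
servo_tool:
  turn:
    - [0,0,0]
    - [0,0,0]
    - [0,0,0]
    - [0,0,0]
    - [0,0,0]
    - [0,0,0]
    - [0,0,0]
    - [0,0,0]
  slide:
    - [0.5,0,0]
    - [0.8,0,0]
    - [1.1,0,0]
    - [1.4,0,0]
    - [1.7,0.02,0]
    - [2.0,0.03,0]
    - [2.3,0.03,0]
    - [2.3,0.03,0]
  hand: [0.12,0.12,0.12,0.12,0.12,0.12,0.12,0.12]

```text
clock: 5.88
tcp_pos: [0.469, 0.2704, 0.0063]
orientation: [-0.029, 3.141, 0.0]
contact_force: [-0.8, 0.1, -0.3]
grip_width: 0.01
gripper_force: 0.0
```

```bash
python3 - <<'E'
from h import *
p,d=snap("top","t4")
cs,q=wedge(p);print(q[1],cv2.contourArea(cs));wpose(q);o=r.get_obs();print(o["tcp_pos"],o["contact_force"])
cv2.drawContours(p,[cs],-1,(0,0,255),1)
cv2.imwrite("pics/c4.png",cv2.resize(p[180:300,200:320],(600,600),interpolation=cv2.INTER_NEAREST)[:,:,::-1])
E
```

```text
(17.0, 42.0) 523.5
thin [0.58796144 0.27362522] heel [0.48596114 0.26714181] L 0.10220614920065332 deg 3.636974459772234 foot in wedge 0.06331199177178527 -0.0040077540656994455
[0.46834603 0.27033679 0.00624359] [-0.03502003 -0.03051548  0.51781287]
```

View pics/c4.png

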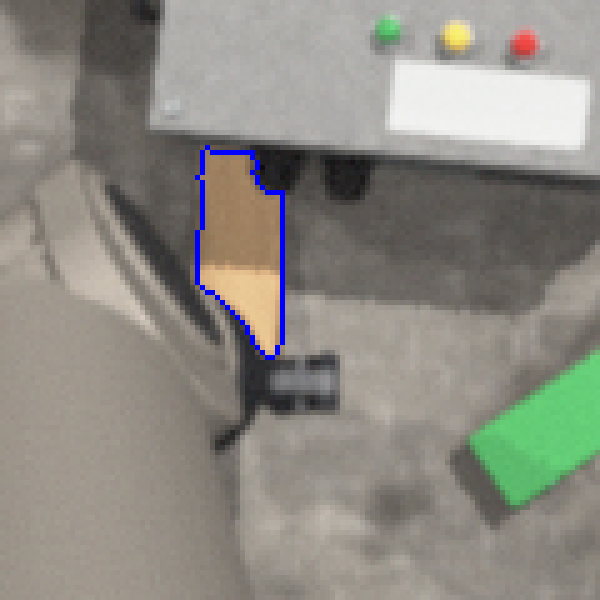

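Request:
servo_tool:
  turn:
    - [0,0,0]
    - [0,0,0]
    - [0,0,0]
    - [0,0,0]
    - [0,0,0]
  slide:
    - [0.15,0,0]
    - [0.3,0,0]
    - [0.45,0,0]
    - [0.55,0,0]
    - [0.55,0,0]
  hand: [0.12,0.12,0.12,0.12,0.12]

```text
clock: 6.55
tcp_pos: [0.4849, 0.2704, 0.0063]
orientation: [-0.03, 3.141, 0.0]
contact_force: [-0.1, 0.1, -1.0]
grip_width: 0.0102
gripper_force: 0.0
```

Request:
servo_tool:
  turn:
    - [0,0,0]
    - [0,0,0]
    - [0,0,0]
  slide:
    - [0.06,0,0]
    - [0.1,0,0]
    - [0.1,0,0]
  hand: [0.12,0.12,0.12]

```text
clock: 6.92
tcp_pos: [0.4876, 0.2704, 0.0063]
orientation: [-0.03, 3.141, 0.0]
contact_force: [0.2, 0.1, 0.2]
grip_width: 0.0102
gripper_force: 0.0
```

Request:
servo_tool:
  turn:
    - [0,0,0]
    - [0,0,0]
    - [0,0,0]
  slide:
    - [0.06,0,0]
    - [0.1,0,0]
    - [0.1,0,0]
  hand: [0.12,0.12,0.12]

```text
clock: 7.3
tcp_pos: [0.4904, 0.2704, 0.0063]
orientation: [0.03, -3.141, 0.0]
contact_force: [-1.6, 0.6, 0.0]
grip_width: 0.0101
gripper_force: 0.6
```

Request:
servo_tool:
  turn:
    - [0,0,0]
    - [0,0,0]
    - [0,0,0]
  slide:
    - [0.03,0,0]
    - [0.05,0,0]
    - [0.05,0,0]
  hand: [0.12,0.12,0.12]

```text
clock: 7.68
tcp_pos: [0.4914, 0.2704, 0.0062]
orientation: [0.031, -3.14, 0.0]
contact_force: [-4.8, 0.1, 2.1]
grip_width: 0.0104
gripper_force: 1.9
```

Request:
servo_tool:
  turn:
    - [0,0,0]
    - [0,0,0]
    - [0,0,0]
  slide:
    - [0.02,0,0]
    - [0.02,0,0]
    - [0.02,0,0]
  hand: [0.12,0.12,0.12]

```text
clock: 8.05
tcp_pos: [0.4918, 0.2704, 0.0062]
orientation: [0.031, -3.14, 0.001]
contact_force: [-4.9, 0.3, 2.3]
grip_width: 0.0104
gripper_force: 2.5
```

Request:
servo_tool:
  turn:
    - [0,0,0]
    - [0,0,0]
    - [0,0,0]
    - [0,0,0]
    - [0,0,0]
    - [0,0,0]
  slide:
    - [-0.4,0,0]
    - [-1,0,0]
    - [-1.2,0,1.5]
    - [-1.8,0,3.5]
    - [-2.5,0,5.3]
    - [-2.5,0,5.3]
  hand: [0.12,0.12,0,0,0,0]

```text
clock: 8.8
tcp_pos: [0.4177, 0.2723, 0.1693]
orientation: [-0.033, 3.135, 0.009]
contact_force: [1.0, -0.3, -0.1]
grip_width: 0.0
gripper_force: 0.0
```

```bash
python3 - <<'E'
from h import *
p,d=snap("top","t5");p2,_=snap("side","s5")
o=r.get_obs();print(o["tcp_pos"],o["contact_force"])
a=cv2.resize(p[180:300,200:320],(400,400),interpolation=cv2.INTER_CUBIC)
b=cv2.resize(p2[180:300,300:420],(400,400),interpolation=cv2.INTER_CUBIC)
cv2.imwrite("pics/c5.png",np.hstack([a,b])[:,:,::-1])
t0=cv2.imread("pics/t0.png")[:,:,::-1]
g=lambda i:cv2.cvtColor(np.ascontiguousarray(i[125:205,240:335]),cv2.COLOR_RGB2GRAY).astype(np.float32)
print("box shift px",cv2.phaseCorrelate(g(t0),g(p)))
E
```

```text
[0.41700684 0.27054114 0.16567762] [ 0.35421436 -0.13794089 -0.04167392]
box shift px ((0.06637895456591991, -0.1596271083462284), 1.0488529548048973)
```

View pics/c5.png

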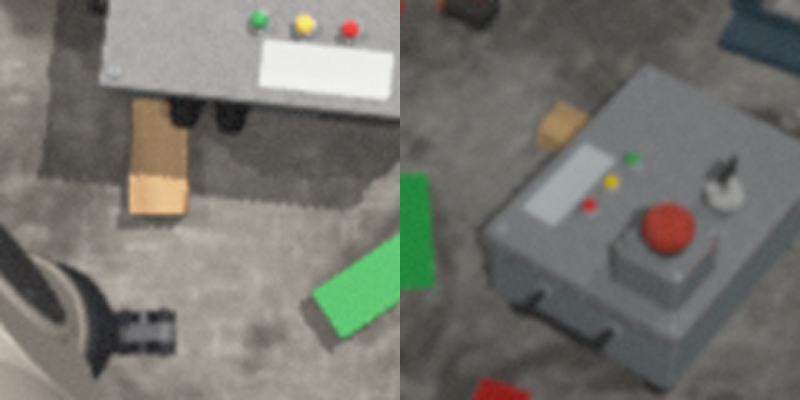

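Request:
servo_tool:
  turn:
    - [0,0,0]
    - [0,0,0]
    - [0,0,0]
    - [0,0,0]
    - [0,0,0]
    - [0,0,0]
    - [0,0,0]
  slide:
    - [1.5,0,0]
    - [3.2,0,0]
    - [4.8,0,0]
    - [6,0,0]
    - [6,0,-0.8]
    - [6,0,-1.6]
    - [6,0,-1.6]
  hand: [0,0,0,0,0,0,0]

```text
clock: 9.78
tcp_pos: [0.5952, 0.269, 0.1132]
orientation: [0.03, -3.135, 0.006]
contact_force: [-0.5, 0.1, 0.9]
grip_width: 0.0002
gripper_force: 0.0
```

Request:
servo_tool:
  turn:
    - [0,0,0]
    - [0,0,0]
    - [0,0,0]
    - [0,0,0]
  slide:
    - [0,0,-0.2]
    - [0,0,-0.4]
    - [0,0,-0.45]
    - [0,0,-0.45]
  hand: [0,0,0,0]

```text
clock: 10.28
tcp_pos: [0.5977, 0.2705, 0.1041]
orientation: [-0.03, 3.141, 0.0]
contact_force: [0.3, 0.1, 0.2]
grip_width: 0.0
gripper_force: 0.0
```

Request:
servo_tool:
  turn:
    - [0,0,0]
    - [0,0,0]
    - [0,0,0]
    - [0,0,0]
  slide:
    - [0,0,-0.05]
    - [0,0,-0.1]
    - [0,0,-0.15]
    - [0,0,-0.15]
  hand: [0,0,0,0]

```text
clock: 10.78
tcp_pos: [0.5976, 0.2705, 0.1001]
orientation: [0.03, -3.141, -0.0]
contact_force: [-2.1, -1.2, 6.2]
grip_width: -0.0001
gripper_force: 2.9
```

Request:
servo_tool:
  turn:
    - [0,0,0]
    - [0,0,0]
    - [0,0,0]
    - [0,0,0]
  slide:
    - [0,0,-0.04]
    - [0,0,-0.07]
    - [0,0,-0.07]
    - [0,0,-0.07]
  hand: [0,0,0,0]

```text
clock: 11.28
tcp_pos: [0.5975, 0.2706, 0.0998]
orientation: [-0.03, 3.141, 0.001]
contact_force: [-7.0, -3.6, 18.1]
grip_width: -0.0001
gripper_force: 9.2
```

Request:
servo_tool:
  turn:
    - [0,0,0]
    - [0,0,0]
    - [0,0,0]
    - [0,0,0]
    - [0,0,0]
    - [0,0,0]
  slide:
    - [0,0,0.15]
    - [0,0,1]
    - [0,0,2.5]
    - [-2,0,3]
    - [-3,0,3]
    - [-3,0,3]
  hand: [0,0,0,0,0,0]

```text
clock: 12.02
tcp_pos: [0.5055, 0.271, 0.1875]
orientation: [0.034, -3.141, -0.001]
contact_force: [-0.0, 0.0, -0.3]
grip_width: 0.0001
gripper_force: 0.0
```

```bash
python3 - <<'E'
from h import *
p,d=snap("top","t6");p5=cv2.imread("pics/t5.png")[:,:,::-1];t0=cv2.imread("pics/t0.png")[:,:,::-1]
g=lambda i,a,b,c,e:cv2.cvtColor(np.ascontiguousarray(i[a:b,c:e]),cv2.COLOR_RGB2GRAY).astype(np.float32)
print("box px",cv2.phaseCorrelate(g(t0,125,205,245,335),g(p,125,205,245,335)))
for i in (p5,p):
    m=cv2.inRange(cv2.cvtColor(np.ascontiguousarray(i),cv2.COLOR_RGB2HSV),(10,70,50),(25,255,255)); m[:,:230]=0;m[:,262:]=0;m[:205]=0;m[255:]=0
    v,u=np.nonzero(m); print(len(u),u.min(),u.max(),v.min(),v.max())
o=r.get_obs();print(o["tcp_pos"],o["contact_force"])
E
```

```text
box px ((0.10733882531421557, -0.23194930538601), 1.0436697557237413)
583 238 256 209 244
393 238 256 209 244
[0.50715087 0.27066991 0.18746648] [0.40711671 0.14686045 0.16704282]
```

The wedge hasn't moved, the box shifted less than 1 mm, and the arm is clear, so I'm handing in.

```bash
python3 -c "
from bench import r
print(r.hand_in())"
```

```text
the job is handed in; nothing more can be done
None
```

The job is handed in, verdict not shown: the wooden wedge sits snugly under the near-left foot, the corner held firm under about 18 N, the box moved under 1 mm, and the arm is clear.

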